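Run the guarded capping press

ROBOT

A 6-joint arm with a two-finger parallel gripper is mounted at the origin on a cart in front of the work surface, level with it; the furniture and walls round the work are solid. World frame = base frame: x ahead of the robot, y to its left, z up, the work surface at z = 0. Lengths are in m, angles in degrees, forces in N, time in s.
With the tool pointing down it reaches from about 0.375 to 0.9 m from the base axis. Payload 3.1 kg.
Tool frame: the origin (TCP) lies midway between the tips of the shut fingers; the grasp point (between the pads) lies bot.hold_point_z behind it (bot.hold_point_z is the distance from the TCP to the grasp point, in m); z points along the fingers, y is the direction in which the jaws open and shut (so a half turn about z gives the same grasp; the last joint's range is limited). The gripper opens to 87 mm and grips with 3 to 60 N. Pads are 19 mm wide; open, the fingers measure 117 mm over their backs; the gripper's body (75 mm by 190 mm) begins 51 mm behind the grasp point.
Start: joints at [-73.367, 30.224, 82.088, -0, 67.689, -10.227], TCP at [0.282, -0.558, 0.223] pointing down, gripper open.
Joint ranges: [-176.69, 176.69], [-43.24, 126.21], [12.49, 139.97], [-82, 262], [0, 151.66], [-163.58, 163.58]. Speed limits (degrees/s): [159.86, 159.86, 180, 180, 180, 180].

INTERFACE

Orientations are given as a 3x3 rotation matrix whose columns are the frame's x, y, z axes.
In Python, from rig import bot, vision, order gives the robot as it stands. The module is installed in compiled form; this text tells all that it offers.
- The arm moves only by the tool move_arm, never from a script. Its argument "moves" is a list of rows, each an object of numbers: "hand": the finger opening in mm, from 0 to 87; "x", "y", "z": the shift along the tool's x, y, z in units of 25 mm (1.0 is 25 mm); "wx", "wy", "wz": the turn, a rotation vector about the tool's x, y, z in degrees. In form: [{"hand": .., "x": .., "y": .., "z": .., "wx": .., "wy": .., "wz": ..}, ...]. A call has 1 to 20 rows; each row shifts and turns the commanded pose from where the row before left it, along the tool's axes as they then stand; what a row does not reach is not made up. A row lasts 1/10 s, in which the tool goes at most 50 mm and 8.59 degrees, less where a joint would pass 70% of its speed; a pose out of reach is approached as far as the arm can. A call is refused whole if a number of a shift passes 1 or a number of a turn 8.59, either way. A call with a gripper value outside its range is refused whole. The fingers move at their own pace and stop on an object; the grip force is fixed at half the most. Time passes only in rows, so rows that do not move let the fingers close. It gives the time, the measured TCP pose, the force and the opening at its end, in the units of the state.
- bot.read_state(): the state, without advancing time (a new reading comes with each control period).
- vision.capture(name): name is "side" or "top" or "wrist"; returns a dict with "image" (384x512x3 uint8, red, green, blue), "z_map" (384x512 float32, m along the optical axis (not along the pixel's ray), 0 where there is no reading), "fx", "fy", "cx", "cy" (pixels), "pose" (4x4, takes a point from camera to world coordinates); the wrist camera has in their place "hand_eye" (4x4, takes a point from camera to tool coordinates, whose origin is the TCP and whose axes are the flange's). Camera axes: x right, y down, z forward; pixel columns grow to the right and rows downward; lengths in m; the calibration is good to about 2 mm. A picture is of the moment at which its call begins: read the wrist's pose just before it.
- order.hand_in(): hands the job in, once; it reports no verdict.
The state is a dict: "time_s": time; "joint_positions": joint angles; "qvel": joint speeds; "tau": joint torques, N m; "position": TCP position; "tcp_rot": TCP orientation; "force": force on the tool from outside, world axes, zero at the start; "moment": the same for the moment, N m; "opening": opening from 0.0 (shut) to 1.0 (fully open).
Only numpy, scipy, OpenCV 4.12 (cv2) and the standard library are available. Lean on these libraries where they do the work, as an engineer would, in place of code of your own. Each camera call takes 0.05 s, during which the arm holds its last target.

TASK

Push the blue shuttle with its vial all the way home against the end stop of the capping press, using your fingertips on the shuttle's upright end post. Then reach down through the window of the yellow guard, press the red lever pad right down, keep it down for about a second, let it come back up and move clear. Touch neither the guard nor the vial, lift nothing, and leave the other vials and bottles standing where they are.

Things in the scene. Friction and masses are not known exactly. Their poses are not given: they have to be found in the camera images.
- press: Grey capping press, fixed. Origin on the table; +x to its back (away from the robot at yaw 0), +y to its left, z up. Base x -110..110, y -90..90 mm, 15 thick, with an 80 wide arm to y -270. On it a channel along y: middle x 40, floor 15 above the table, two rails 51 apart and 10 high, dark end stop at y 31.5. Lever column x 75..108, y -31..31, 151 high.
- guard: Yellow guard fixed on the press, same origin and axes: level plate 118 (x) by 140 mm (y), centre x -50, y 0, 6 thick, top face 159 mm above the table, with one window 66 (x) by 84 mm (y) in its middle; below it a fence of 6 mm bars at the front (x -100) and both sides (y -62, +62). Not to be touched.
- window (a point): Centre of the guard's window, level with the plate's top face. Axes as the press.
- lever_pad (a point): Centre of the top face of the red lever pad (44 by 46 mm, 12 mm thick), right under the window, about 18 mm below the plate's top face when up. It moves with the lever: pressed fully it is about 19 mm lower (37 mm below the plate's top face).
- lever (a joint): Lever angle in rad: 0 = up (rest), 0.14 = fully down on its stop. The pad is 138 mm in front of the hinge. A spring returns it; pressing the pad takes about 2 N to start and 4.5 N at the bottom. It drives a black-tipped ram down onto the vial cap.
- shuttle: Loose blue shuttle, about 0.3 kg, lying in the channel, slides along the press's y: 48 (x) by 200 (y) by 22 mm. Origin at the centre of its underside; +y toward the end stop. At its -y end an upright post 48 wide, 12 thick, its top 71 mm above the underside (86 above the table). Starts 50 to 85 mm short of home; home = front end on the end stop.
- push_face (a point): Point in the middle of the post's outer face (the -y end of the shuttle), 50 mm above the shuttle's underside and 65 mm above the table. Push here toward the shuttle's +y, about 2 N.
- nest (a point): Centre of the floor of the round nest (30 mm wide, 16 mm deep) in the shuttle, 70 mm toward +y from the shuttle's origin. Home: this point is under the ram, at press x = 40, y = 0 mm (up to about 1.5 mm beyond, on the stop).
- vial: Loose glass vial with teal cap, 27 mm wide, 60 mm high, standing in the shuttle's nest; origin at the centre of its underside. Not to be touched.
- spare_vial: Bystander: loose vial with teal cap, 27 mm wide, 60 mm high, on the table in front of the channel. Origin under its centre.
- white_vial: Bystander: loose vial with white cap, 27 mm wide, 60 mm high, on the table behind the channel. Origin under its centre.
- blue_bottle: Bystander: loose plastic bottle with blue cap, 51 mm wide, 96 mm high, left of the press. Origin under its centre.
Mind the look-alikes: they are no part of the job. Several things have the shape of the shuttle; the one meant has the colours described above.

How it is judged:
By the outcome, as a careful person would: the job done as asked, in the order asked, and still so for the second after the job is handed in, with the robot touching nothing.
It also fails if it takes over 42 s, if anything falls off the work surface, if the arm or the gripper's body presses on something with over 40 N, if the wrist force passes 120 N, or if a joint passes its speed limit or range.

## Working session

There is one attempt and no reset: what is moved stays moved. The work goes in short steps, Python scripts to look and compute and a tool call to move; the robot and the scene stay as the last step left them, time stands still between calls to the robot, and variables do not carry over. Pictures are saved under pics/ and viewed, and the job is handed in when it is done.

Besides the shell and the picture viewer there is one more tool, called after "Request:" by a JSON object that holds its "fn" and its "kwargs", one argument or row to a line. move_arm: Moves the arm, as the interface text tells. Its arguments: {"type":"object","properties":{"moves":{"type":"array"}},"required":["moves"]}

```bash
mkdir -p pics; cat > h.py <<'E'
import numpy as np, cv2, pickle
from rig import bot, vision, order
def cap(n,tag):
    s=bot.read_state(); c=vision.capture(n)
    if 'pose' not in c:
        T=np.eye(4);T[:3,:3]=np.array(s['tcp_rot']).reshape(3,3);T[:3,3]=s['position'];c['pose']=T@c['hand_eye']
    pickle.dump(c,open(f'{n}_{tag}.pkl','wb'))
    cv2.imwrite(f'pics/{n}_{tag}.png',c['image'][:,:,::-1]); return c
def ld(n,tag): return pickle.load(open(f'{n}_{tag}.pkl','rb'))
def P(c,u,v,z=None):
    z=c['z_map'][int(round(v)),int(round(u))] if z is None else z
    p=np.array([(u-c['cx'])/c['fx']*z,(v-c['cy'])/c['fy']*z,z,1]); return (c['pose']@p)[:3]
def PZ(c,u,v,h): # ray to world height h
    d=c['pose'][:3,:3]@np.array([(u-c['cx'])/c['fx'],(v-c['cy'])/c['fy'],1]);o=c['pose'][:3,3]
    return o+d*(h-o[2])/d[2]
def crop(c,x0,y0,x1,y1,k,name):
    cv2.imwrite('pics/'+name,cv2.resize(c['image'][y0:y1,x0:x1,::-1],None,fx=k,fy=k,interpolation=cv2.INTER_CUBIC))
E
python3 - <<'E'
from h import *
s=bot.read_state();print({k:np.round(v,3).tolist() for k,v in s.items()}, bot.hold_point_z)
for n in('top','side'):
    c=cap(n,'a');print(n,c['fx'],c['cx'],c['cy'],c['pose'].round(3).tolist())
E
```

```text
{'time_s': 0.0, 'joint_positions': [-73.368, 30.28, 82.157, -0.0, 67.689, -10.228], 'qvel': [-0.034, 0.036, -0.023, -0.029, -0.018, 0.158], 'tau': [-0.0, -44.004, -17.659, 0.063, 0.058, -0.0], 'position': [0.282, -0.557, 0.222], 'tcp_rot': [[0.892, 0.452, -0.001], [0.452, -0.892, 0.002], [0.0, -0.002, -1.0]], 'force': [0.045, -0.402, -0.986], 'moment': [-0.011, -0.024, -0.032], 'opening': 1.001} 0.0187
top 480.84845570618046 254.5388011711316 181.70847140280918 [[0.025, -0.997, 0.075, 0.553], [-1.0, -0.025, -0.001, 0.221], [0.003, -0.075, -0.997, 1.521], [0.0, 0.0, 0.0, 1.0]]
side 445.41097607355834 251.88243678521695 191.06218843853475 [[0.986, -0.07, 0.152, 0.485], [-0.167, -0.454, 0.875, -0.757], [0.008, -0.888, -0.459, 0.623], [0.0, 0.0, 0.0, 1.0]]
```

View pics/top_a.png

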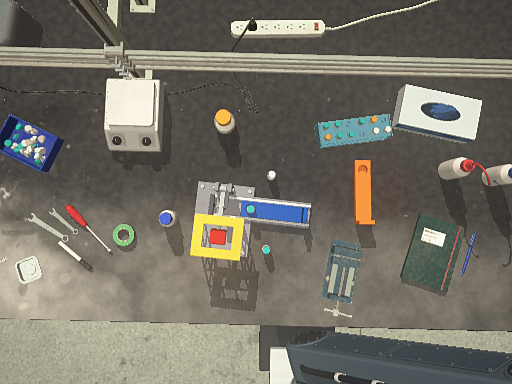

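View pics/side_a.png

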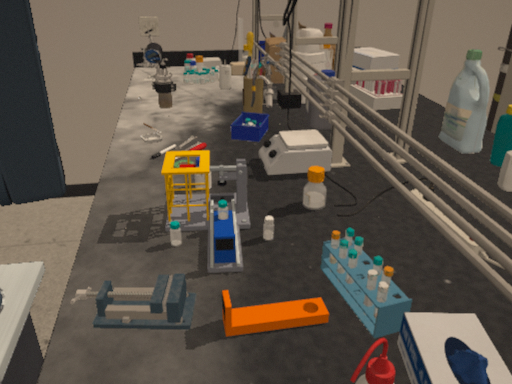

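The top view shows the press with its yellow guard at (217,237) and the blue shuttle at (280,212). The candidates for the shuttle are the blue one at (280,212), the orange look-alike at (363,190), and the grey vice at (340,270). I choose blue, as described. The teal vials are at (250,209) in the nest and at (266,249), which is the spare. Next is a close crop.

```bash
python3 - <<'E'
from h import *
c=ld('top','a'); crop(c,180,170,320,270,5,'crop_top.png')
crop(ld('side','a'),150,140,290,280,4,'crop_side.png')
E
```

```text
(no output)
```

View pics/crop_top.png

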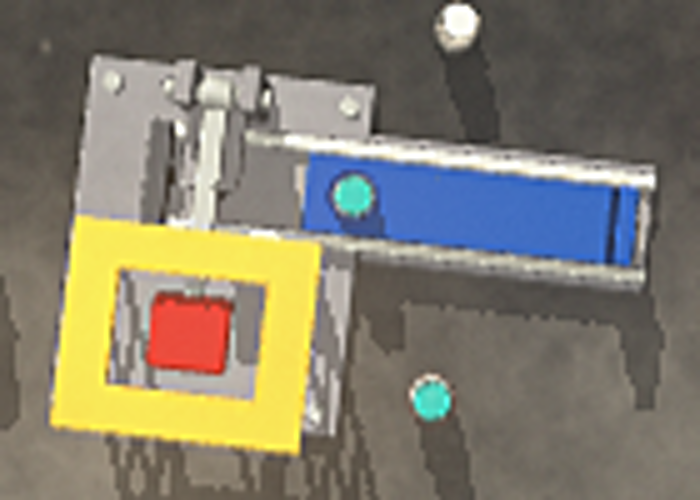

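View pics/crop_side.png

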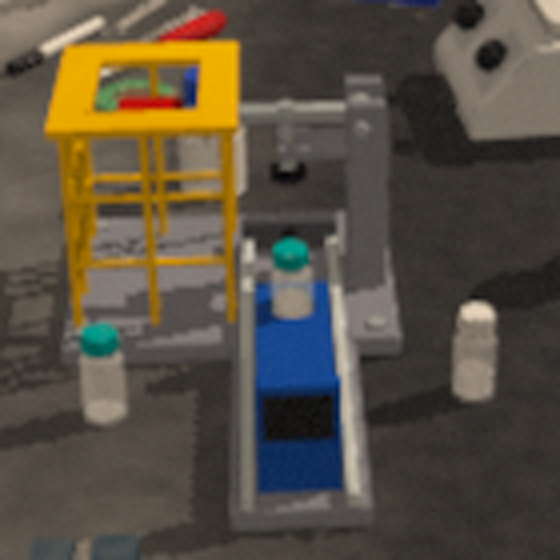

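The crop confirms it: a blue shuttle with a dark pad on the post face, at crop (640,225), and its vial at (352,195). The guard and red pad are at (190,335). Next I fit the press pose.

```bash
cat > fit.py <<'E'
from h import *
def cloud(c):
    v,u=np.mgrid[0:384,0:512]; z=c['z_map']; 
    p=np.stack([(u-c['cx'])/c['fx']*z,(v-c['cy'])/c['fy']*z,z],-1)
    return p@c['pose'][:3,:3].T+c['pose'][:3,3]
def fit(n,t):
    c=ld(n,t); W=cloud(c); im=c['image'].astype(int); ok=c['z_map']>0
    hsv=cv2.cvtColor(c['image'],cv2.COLOR_RGB2HSV); h,s,v=[hsv[...,i].astype(int) for i in range(3)]
    r=(abs(W[...,0]-.5)<.25)&(abs(W[...,1]-.2)<.3)&ok
    Y=r&(h>20)&(h<33)&(s>120)&(abs(W[...,2]-.159)<.01)
    R=r&((h<6)|(h>174))&(s>130)&(abs(W[...,2]-.14)<.012)
    B=r&(h>105)&(h<125)&(s>150)&(W[...,2]>.02)&(W[...,2]<.1)
    for nm,m in(('plate',Y),('pad',R),('blue',B)):
        q=W[m]; 
        if len(q)<8: print(n,nm,len(q)); continue
        rc=cv2.minAreaRect((q[:,:2]*1000).astype(np.float32))
        print(n,nm,len(q),'z',np.percentile(q[:,2],[5,50,95]).round(4),'rect c',np.round(rc[0],1),'sz',np.round(rc[1],1),'ang',round(rc[2],1))
    T=r&(h>78)&(h<95)&(s>100)
    for k in range(1,cv2.connectedComponents(T.astype(np.uint8))[0]):
        q=W[cv2.connectedComponents(T.astype(np.uint8))[1]==k]; 
        if len(q)>10: print(n,'teal',len(q),q.mean(0).round(4),q.max(0).round(3))
    return c,W,Y,R,B
if __name__=='__main__':
    import sys
    fit('top',sys.argv[1]); fit('side',sys.argv[1])
E
python3 fit.py a
python3 - <<'E'
from h import *
c=ld('top','a')
# crop px/5+offset
q=lambda x,y,h:(PZ(c,180+x/5-.4,170+y/5-.4,h)*1000).round(1)
print('plate',[q(*a,.159) for a in((77,213),(322,243),(300,455),(50,425))])
print('win',[q(*a,.159) for a in((119,268),(267,284),(254,398),(107,383))])
print('post outer end',q(640,187,.086),q(632,265,.086)); print('shuttle front top',q(308,153,.037),q(301,232,.037))
print('vial cap',q(352,195,.015+.006+.06))
E
```

```text
top plate 1375 z [0.1542 0.1589 0.1636] rect c [498.5 322.2] sz [140.4 117.8] ang 84.9
top pad 229 z [0.136  0.1407 0.1457] rect c [497.5 321.9] sz [45.2 41.1] ang 85.2
top blue 902 z [0.032  0.0375 0.0921] rect c [570.6 280.3] sz [ 65.7 440.4] ang 1.8
top teal 38 [0.5807 0.2306 0.0796] [0.591 0.24  0.092]
top teal 41 [0.458  0.1798 0.0599] [0.466 0.189 0.068]
side plate 692 z [0.1562 0.1585 0.1599] rect c [497.8 322.1] sz [146.2 115.1] ang 84.9
side pad 31 z [0.1387 0.1407 0.1417] rect c [500.7 333.2] sz [12.3 39.4] ang 85.3
side blue 725 z [0.0252 0.0374 0.0858] rect c [571.  273.6] sz [ 67.6 432.3] ang 1.7
side teal 65 [0.5814 0.2424 0.0706] [0.602 0.35  0.083]
side teal 67 [0.4583 0.1828 0.0534] [0.468 0.266 0.063]
plate [array([564.8, 385.6, 159. ]), array([551.4, 246.7, 159. ]), array([432.4, 255.9, 159. ]), array([445.7, 396.8, 159. ])]
win [array([534.5, 360.9, 159. ]), array([527.5, 277.1, 159. ]), array([463.5, 282.6, 159. ]), array([469.9, 365.5, 159. ])]
post outer end [589.3  59.4  86. ] [542.8  63.4  86. ]
shuttle front top [606.4 259.2  37. ] [557.7 262.2  37. ]
vial cap [580.3 231.   81. ]
```

Request:
{"fn": "move_arm", "kwargs": {
  "moves": [
    {"hand": 0,"wz": -8.29},
    {"hand": 0,"wz": -8.29},
    {"hand": 0,"wz": -8.29},
    {"hand": 0,"wz": -8.29},
    {"hand": 0,"wz": -8.29},
    {"hand": 0,"wz": -8.29},
    {"hand": 0,"wz": -8.29},
    {"hand": 0}
  ]
}}

```text
schema error: expected keys hand, x, y, z, wx, wy, wz
```

```bash
cat > pp.py <<'E'
from h import *
O=np.array([548.1,317.7]);a=np.deg2rad(-5.1);EX=np.array([np.cos(a),np.sin(a)]);EY=np.array([-np.sin(a),np.cos(a)])
def press(p): d=np.asarray(p[:2])*1000-O; return np.array([d@EX,d@EY,p[2]*1000])
def st():
    s=bot.read_state();R=np.array(s['tcp_rot']);print('t',round(s['time_s'],2),'press xyz',press(s['position']).round(1),'yaw x',np.degrees(np.arctan2(R[1,0],R[0,0])).round(2),'zax',R[:,2].round(3),'F',np.round(s['force'],2),'open',round(s['opening'],3),'J',np.round(s['joint_positions'],1))
if __name__=='__main__': st()
E
python3 pp.py
```

```text
t 0.1 press xyz [-187.1 -894.8  221.6] yaw x 26.86 zax [-0.001  0.002 -1.   ] F [ 1.16  1.01 -0.64] open 0.999 J [-73.4  30.3  82.2  -0.   67.7 -10.2]
```

All keys are needed.

Request:
{"fn": "move_arm", "kwargs": {
  "moves": [
    {"hand": 0,"x": 0,"y": 0,"z": 0,"wx": 0,"wy": 0,"wz": -8.29},
    {"hand": 0,"x": 0,"y": 0,"z": 0,"wx": 0,"wy": 0,"wz": -8.29},
    {"hand": 0,"x": 0,"y": 0,"z": 0,"wx": 0,"wy": 0,"wz": -8.29},
    {"hand": 0,"x": 0,"y": 0,"z": 0,"wx": 0,"wy": 0,"wz": -8.29},
    {"hand": 0,"x": 0,"y": 0,"z": 0,"wx": 0,"wy": 0,"wz": -8.29},
    {"hand": 0,"x": 0,"y": 0,"z": 0,"wx": 0,"wy": 0,"wz": -8.29},
    {"hand": 0,"x": 0,"y": 0,"z": 0,"wx": 0,"wy": 0,"wz": -8.29},
    {"hand": 0,"x": 0,"y": 0,"z": 0,"wx": 0,"wy": 0,"wz": 0},
    {"hand": 0,"x": 0,"y": 0,"z": 0,"wx": 0,"wy": 0,"wz": 0}
  ]
}}

```text
time_s: 1.0
position: [0.2824, -0.5573, 0.2222]
tcp_rot: [[0.092, 0.996, -0.0], [0.996, -0.092, 0.001], [0.001, -0.0, -1.0]]
force: [0.7, 0.4, 0.3]
opening: 0.265
```

```bash
python3 pp.py
```

```text
t 1.0 press xyz [-186.9 -895.1  222.2] yaw x 84.72 zax [-0.     0.001 -1.   ] F [0.65 0.43 0.25] open 0.265 J [-73.4  30.2  82.1   0.   67.7 -68.1]
```

Request:
{"fn": "move_arm", "kwargs": {
  "moves": [
    {"hand": 0,"x": 0.5,"y": 0.2,"z": 0,"wx": 0,"wy": 0,"wz": 0},
    {"hand": 0,"x": 1,"y": 0.45,"z": 0,"wx": 0,"wy": 0,"wz": 0},
    {"hand": 0,"x": 1,"y": 0.45,"z": 0,"wx": 0,"wy": 0,"wz": 0},
    {"hand": 0,"x": 1,"y": 0.45,"z": 0,"wx": 0,"wy": 0,"wz": 0},
    {"hand": 0,"x": 1,"y": 0.45,"z": 0,"wx": 0,"wy": 0,"wz": 0},
    {"hand": 0,"x": 1,"y": 0.45,"z": 0,"wx": 0,"wy": 0,"wz": 0},
    {"hand": 0,"x": 1,"y": 0.45,"z": 0,"wx": 0,"wy": 0,"wz": 0},
    {"hand": 0,"x": 1,"y": 0.45,"z": 0,"wx": 0,"wy": 0,"wz": 0},
    {"hand": 0,"x": 1,"y": 0.45,"z": 0,"wx": 0,"wy": 0,"wz": 0},
    {"hand": 0,"x": 1,"y": 0.45,"z": 0,"wx": 0,"wy": 0,"wz": 0},
    {"hand": 0,"x": 1,"y": 0.45,"z": 0,"wx": 0,"wy": 0,"wz": 0},
    {"hand": 0,"x": 1,"y": 0.45,"z": 0,"wx": 0,"wy": 0,"wz": 0},
    {"hand": 0,"x": 1,"y": 0.45,"z": 0,"wx": 0,"wy": 0,"wz": 0},
    {"hand": 0,"x": 1,"y": 0.45,"z": 0,"wx": 0,"wy": 0,"wz": 0},
    {"hand": 0,"x": 1,"y": 0.45,"z": 0,"wx": 0,"wy": 0,"wz": 0},
    {"hand": 0,"x": 1,"y": 0.45,"z": 0,"wx": 0,"wy": 0,"wz": 0},
    {"hand": 0,"x": 1,"y": 0.45,"z": 0,"wx": 0,"wy": 0,"wz": 0},
    {"hand": 0,"x": 1,"y": 0.45,"z": 0,"wx": 0,"wy": 0,"wz": 0},
    {"hand": 0,"x": 1,"y": 0.45,"z": 0,"wx": 0,"wy": 0,"wz": 0},
    {"hand": 0,"x": 1,"y": 0.45,"z": 0,"wx": 0,"wy": 0,"wz": 0}
  ]
}}

```text
time_s: 3.0
position: [0.5436, -0.0894, 0.2226]
tcp_rot: [[0.09, 0.996, -0.0], [0.996, -0.09, 0.0], [0.0, -0.0, -1.0]]
force: [0.2, -0.3, -0.7]
opening: 0.007
```

```bash
python3 pp.py
```

```text
t 3.0 press xyz [  31.7 -405.9  222.6] yaw x 84.82 zax [-0.  0. -1.] F [ 0.19 -0.31 -0.67] open 0.007 J [-21.   24.5  92.8   0.   62.7 -15.8]
```

Request:
{"fn": "move_arm", "kwargs": {
  "moves": [
    {"hand": 0,"x": 1,"y": 0.3,"z": 0,"wx": 0,"wy": 0,"wz": 0},
    {"hand": 0,"x": 1,"y": 0,"z": 0,"wx": 0,"wy": 0,"wz": 0},
    {"hand": 0,"x": 1,"y": 0,"z": 0.5,"wx": 0,"wy": 0,"wz": 0},
    {"hand": 0,"x": 1,"y": 0,"z": 1,"wx": 0,"wy": 0,"wz": 0},
    {"hand": 0,"x": 0.2,"y": 0,"z": 1,"wx": 0,"wy": 0,"wz": 0},
    {"hand": 0,"x": 0,"y": 0,"z": 1,"wx": 0,"wy": 0,"wz": 0},
    {"hand": 0,"x": 0,"y": 0,"z": 1,"wx": 0,"wy": 0,"wz": 0},
    {"hand": 0,"x": 0,"y": 0,"z": 0.5,"wx": 0,"wy": 0,"wz": 0},
    {"hand": 0,"x": 0,"y": 0,"z": 0,"wx": 0,"wy": 0,"wz": 0}
  ]
}}

```text
time_s: 3.9
position: [0.5588, 0.0132, 0.096]
tcp_rot: [[0.09, 0.996, -0.004], [0.996, -0.09, 0.001], [0.0, -0.004, -1.0]]
force: [0.2, 0.2, -0.7]
opening: 0.009
```

```bash
python3 - <<'E'
from pp import *
st(); cap('side','b'); crop(ld('side','b'),140,60,340,320,3,'side_b_c.png') if 0 else crop(ld('side','b'),120,80,320,280,3,'side_b_c.png')
cap('top','b'); st(); crop(ld('top','b'),180,150,340,270,5,'top_b_c.png')
E
```

```text
t 3.9 press xyz [  37.7 -302.4   96. ] yaw x 84.86 zax [-0.004  0.001 -1.   ] F [ 0.23  0.23 -0.67] open 0.009 J [-10.1  35.5  97.7   0.   47.1  -5. ]
t 4.0 press xyz [  39.8 -302.8   98.1] yaw x 84.87 zax [ 0.001 -0.    -1.   ] F [ 0.59 -0.3   0.67] open 0.005 J [-10.1  35.4  97.5   0.   47.1  -5. ]
```

View pics/side_b_c.png

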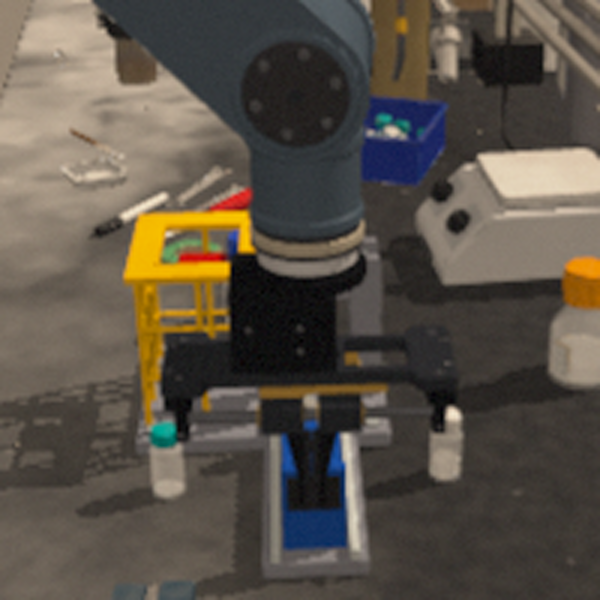

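View pics/top_b_c.png

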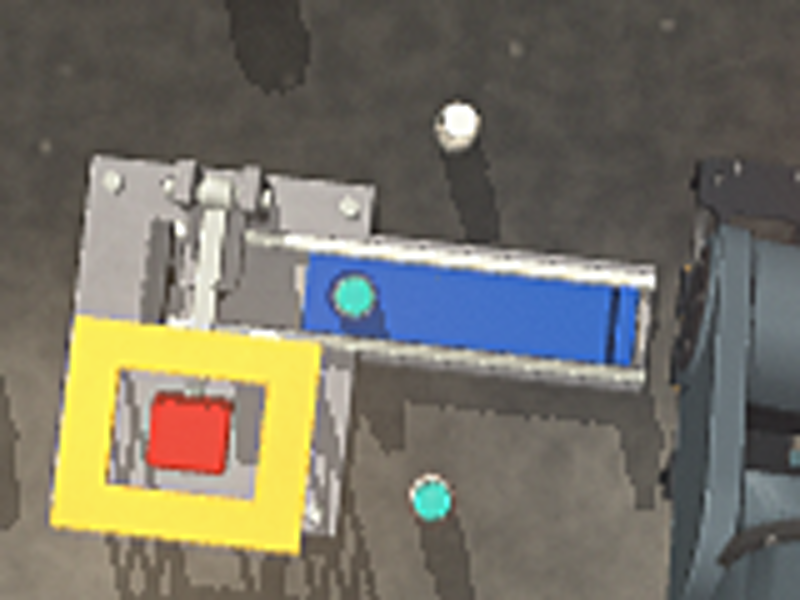

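```bash
python3 - <<'E'
from pp import *
c=ld('side','b')
for u,v in((180,400),(181,415),(183,428),(440,405),(438,420),(438,428),(300,500),(325,500),(312,505),(300,450),(280,420),(340,415),(300,380),(200,380)):
    U,V=120+u/3-.3,80+v/3-.3; print((u,v),press(P(c,U,V)).round(0))
E
```

```text
(180, 400) [ -42. -339.  199.]
(181, 415) [ -42. -340.  188.]
(183, 428) [ -42. -340.  178.]
(440, 405) [ 122. -340.  189.]
(438, 420) [ 122. -338.  177.]
(438, 428) [ 121. -340.  172.]
(300, 500) [  31. -316.  104.]
(325, 500) [  49. -251.   58.]
(312, 505) [  39. -311.   95.]
(300, 450) [  32. -314.  142.]
(280, 420) [  20. -341.  182.]
(340, 415) [  58. -339.  184.]
(300, 380) [  33. -328.  204.]
(200, 380) [ -30. -329.  207.]
```

Request:
{"fn": "move_arm", "kwargs": {
  "moves": [
    {"hand": 0,"x": 0,"y": 0,"z": 0.5,"wx": 0,"wy": 0,"wz": 0},
    {"hand": 0,"x": 0,"y": 0,"z": 0.5,"wx": 0,"wy": 0,"wz": 0},
    {"hand": 0,"x": 0,"y": 0,"z": 0.5,"wx": 0,"wy": 0,"wz": 0},
    {"hand": 0,"x": 0.3,"y": 0,"z": 0,"wx": 0,"wy": 0,"wz": 0},
    {"hand": 0,"x": 0.4,"y": 0,"z": 0,"wx": 0,"wy": 0,"wz": 0},
    {"hand": 0,"x": 0.3,"y": 0,"z": 0,"wx": 0,"wy": 0,"wz": 0},
    {"hand": 0,"x": 0.1,"y": 0,"z": 0,"wx": 0,"wy": 0,"wz": 0},
    {"hand": 0,"x": 0.1,"y": 0,"z": 0,"wx": 0,"wy": 0,"wz": 0},
    {"hand": 0,"x": 0.1,"y": 0,"z": 0,"wx": 0,"wy": 0,"wz": 0},
    {"hand": 0,"x": 0.1,"y": 0,"z": 0,"wx": 0,"wy": 0,"wz": 0},
    {"hand": 0,"x": 0.1,"y": 0,"z": 0,"wx": 0,"wy": 0,"wz": 0},
    {"hand": 0,"x": 0.1,"y": 0,"z": 0,"wx": 0,"wy": 0,"wz": 0},
    {"hand": 0,"x": 0.1,"y": 0,"z": 0,"wx": 0,"wy": 0,"wz": 0}
  ]
}}

```text
time_s: 5.3
position: [0.5644, 0.0543, 0.0601]
tcp_rot: [[0.089, 0.996, -0.0], [0.996, -0.089, -0.001], [-0.001, 0.0, -1.0]]
force: [0.6, -2.5, 0.2]
opening: 0.002
```

```bash
python3 pp.py
```

```text
t 5.3 press xyz [  39.6 -260.9   60.1] yaw x 84.91 zax [-0.    -0.001 -1.   ] F [ 0.57 -2.5   0.22] open 0.002 J [-5.8 39.2 97.7 -0.1 43.1 -0.6]
```

Request:
{"fn": "move_arm", "kwargs": {
  "moves": [
    {"hand": 0,"x": 0.15,"y": 0,"z": 0,"wx": 0,"wy": 0,"wz": 0},
    {"hand": 0,"x": 0.2,"y": 0,"z": 0,"wx": 0,"wy": 0,"wz": 0},
    {"hand": 0,"x": 0.2,"y": 0,"z": 0,"wx": 0,"wy": 0,"wz": 0},
    {"hand": 0,"x": 0.2,"y": 0,"z": 0,"wx": 0,"wy": 0,"wz": 0},
    {"hand": 0,"x": 0.2,"y": 0,"z": 0,"wx": 0,"wy": 0,"wz": 0},
    {"hand": 0,"x": 0.2,"y": 0,"z": 0,"wx": 0,"wy": 0,"wz": 0},
    {"hand": 0,"x": 0.2,"y": 0,"z": 0,"wx": 0,"wy": 0,"wz": 0},
    {"hand": 0,"x": 0.2,"y": 0,"z": 0,"wx": 0,"wy": 0,"wz": 0},
    {"hand": 0,"x": 0.2,"y": 0,"z": 0,"wx": 0,"wy": 0,"wz": 0},
    {"hand": 0,"x": 0.2,"y": 0,"z": 0,"wx": 0,"wy": 0,"wz": 0},
    {"hand": 0,"x": 0.2,"y": 0,"z": 0,"wx": 0,"wy": 0,"wz": 0},
    {"hand": 0,"x": 0.2,"y": 0,"z": 0,"wx": 0,"wy": 0,"wz": 0},
    {"hand": 0,"x": 0.2,"y": 0,"z": 0,"wx": 0,"wy": 0,"wz": 0},
    {"hand": 0,"x": 0.2,"y": 0,"z": 0,"wx": 0,"wy": 0,"wz": 0},
    {"hand": 0,"x": 0.15,"y": 0,"z": 0,"wx": 0,"wy": 0,"wz": 0},
    {"hand": 0,"x": 0.1,"y": 0,"z": 0,"wx": 0,"wy": 0,"wz": 0}
  ]
}}

```text
time_s: 6.9
position: [0.571, 0.1298, 0.0601]
tcp_rot: [[0.089, 0.996, 0.0], [0.996, -0.089, -0.0], [-0.0, 0.0, -1.0]]
force: [0.7, -4.1, 2.4]
opening: 0.003
```

```bash
python3 pp.py
```

```text
t 6.9 press xyz [  39.5 -185.1   60.1] yaw x 84.91 zax [ 0. -0. -1.] F [ 0.66 -4.14  2.43] open 0.003 J [ 1.9 40.2 94.9 -0.  44.9  7. ]
```

Request:
{"fn": "move_arm", "kwargs": {
  "moves": [
    {"hand": 0,"x": 0.08,"y": 0,"z": 0,"wx": 0,"wy": 0,"wz": 0},
    {"hand": 0,"x": 0.08,"y": 0,"z": 0,"wx": 0,"wy": 0,"wz": 0},
    {"hand": 0,"x": 0.06,"y": 0,"z": 0,"wx": 0,"wy": 0,"wz": 0},
    {"hand": 0,"x": 0,"y": 0,"z": 0,"wx": 0,"wy": 0,"wz": 0}
  ]
}}

```text
time_s: 7.3
position: [0.5715, 0.1352, 0.0601]
tcp_rot: [[0.089, 0.996, 0.0], [0.996, -0.089, 0.0], [0.0, 0.0, -1.0]]
force: [-1.7, -3.9, 2.9]
opening: 0.006
```

```bash
python3 pp.py
```

```text
t 7.3 press xyz [  39.5 -179.7   60.1] yaw x 84.89 zax [ 0.  0. -1.] F [-1.71 -3.88  2.93] open 0.006 J [ 2.4 40.3 94.7  0.  45.1  7.5]
```

Request:
{"fn": "move_arm", "kwargs": {
  "moves": [
    {"hand": 0,"x": 0.04,"y": 0,"z": 0,"wx": 0,"wy": 0,"wz": 0},
    {"hand": 0,"x": 0.04,"y": 0,"z": 0,"wx": 0,"wy": 0,"wz": 0},
    {"hand": 0,"x": 0,"y": 0,"z": 0,"wx": 0,"wy": 0,"wz": 0}
  ]
}}

```text
time_s: 7.6
position: [0.5716, 0.1361, 0.0601]
tcp_rot: [[0.089, 0.996, -0.0], [0.996, -0.089, -0.001], [-0.001, -0.0, -1.0]]
force: [-0.4, -6.2, 3.2]
opening: 0.006
```

```bash
python3 pp.py
```

```text
t 7.6 press xyz [  39.6 -178.8   60.1] yaw x 84.92 zax [-0.    -0.001 -1.   ] F [-0.35 -6.15  3.19] open 0.006 J [ 2.5 40.3 94.6 -0.1 45.1  7.7]
```

Request:
{"fn": "move_arm", "kwargs": {
  "moves": [
    {"hand": 0,"x": 0.04,"y": 0,"z": 0,"wx": 0,"wy": 0,"wz": 0},
    {"hand": 0,"x": 0.04,"y": 0,"z": 0,"wx": 0,"wy": 0,"wz": 0},
    {"hand": 0,"x": 0,"y": 0,"z": 0,"wx": 0,"wy": 0,"wz": 0}
  ]
}}

```text
time_s: 7.9
position: [0.5716, 0.1362, 0.0601]
tcp_rot: [[0.087, 0.996, -0.001], [0.996, -0.087, -0.004], [-0.004, -0.001, -1.0]]
force: [-1.3, -13.1, 4.7]
opening: 0.007
```

```bash
python3 pp.py
```

```text
t 7.9 press xyz [  39.6 -178.7   60.1] yaw x 84.99 zax [-0.001 -0.004 -1.   ] F [ -1.31 -13.11   4.69] open 0.007 J [ 2.6 40.3 94.5 -0.3 45.3  7.9]
```

The force rose from 4 to 13 N with no motion, so the shuttle is on the stop. I back off and rise.

Request:
{"fn": "move_arm", "kwargs": {
  "moves": [
    {"hand": 0,"x": -0.2,"y": 0,"z": 0,"wx": 0,"wy": 0,"wz": 0},
    {"hand": 0,"x": -0.4,"y": 0,"z": 0,"wx": 0,"wy": 0,"wz": 0},
    {"hand": 0,"x": -0.6,"y": 0,"z": 0,"wx": 0,"wy": 0,"wz": 0},
    {"hand": 0,"x": -0.4,"y": 0,"z": -0.3,"wx": 0,"wy": 0,"wz": 0},
    {"hand": 0,"x": 0,"y": 0,"z": -0.8,"wx": 0,"wy": 0,"wz": 0},
    {"hand": 0,"x": 0,"y": 0,"z": -1,"wx": 0,"wy": 0,"wz": 0},
    {"hand": 0,"x": 0,"y": 0,"z": -1,"wx": 0,"wy": 0,"wz": 0},
    {"hand": 0,"x": 0,"y": 0,"z": -1,"wx": 0,"wy": 0,"wz": 0},
    {"hand": 0,"x": 0,"y": 0,"z": -1,"wx": 0,"wy": 0,"wz": 0},
    {"hand": 0,"x": 0,"y": 0,"z": -1,"wx": 0,"wy": 0,"wz": 0},
    {"hand": 0,"x": 0,"y": 0,"z": -1,"wx": 0,"wy": 0,"wz": 0},
    {"hand": 0,"x": 0,"y": 0,"z": -0.3,"wx": 0,"wy": 0,"wz": 0},
    {"hand": 0,"x": 0,"y": 0,"z": 0,"wx": 0,"wy": 0,"wz": 0}
  ]
}}

```text
time_s: 9.2
position: [0.5689, 0.0988, 0.2464]
tcp_rot: [[0.089, 0.996, 0.003], [0.996, -0.089, 0.0], [0.0, 0.003, -1.0]]
force: [0.1, -0.3, -0.0]
opening: 0.006
```

```bash
python3 - <<'E'
from pp import *
cap('top','c');cap('side','c');st()
crop(ld('top','c'),180,160,320,270,5,'top_c_c.png'); crop(ld('side','c'),130,100,300,280,3.2,'side_c_c.png')
E
python3 fit.py c
```

```text
t 9.3 press xyz [  38.7 -216.2  244.1] yaw x 84.87 zax [-0.002  0.    -1.   ] F [-0.21 -0.86 -0.52] open 0.009 J [-1.2 25.1 87.8  0.  67.3  3.9]
top plate 1385 z [0.1544 0.1589 0.1636] rect c [498.4 322.1] sz [140.2 118. ] ang 85.0
top pad 228 z [0.1357 0.1405 0.1454] rect c [497.6 322. ] sz [44.9 41.1] ang 85.3
top blue 675 z [0.032  0.0376 0.0942] rect c [576.5 323.9] sz [ 71.4 354.1] ang 3.5
top teal 41 [0.458  0.1798 0.0603] [0.467 0.189 0.067]
side plate 689 z [0.1565 0.1585 0.1599] rect c [497.4 320.2] sz [146.7 114.5] ang 85.4
side pad 31 z [0.139  0.1404 0.1417] rect c [500.6 333.7] sz [12.6 39.2] ang 83.6
side blue 577 z [0.0243 0.0374 0.0856] rect c [577.8 317.7] sz [ 73.7 351.4] ang 3.5
side teal 56 [0.5891 0.3191 0.0742] [0.616 0.477 0.093]
side teal 66 [0.4584 0.1816 0.054 ] [0.468 0.264 0.061]
```

View pics/top_c_c.png

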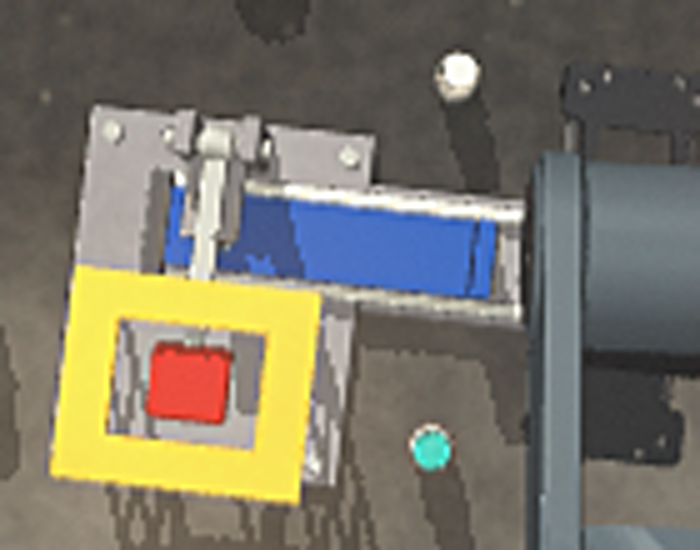

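View pics/side_c_c.png

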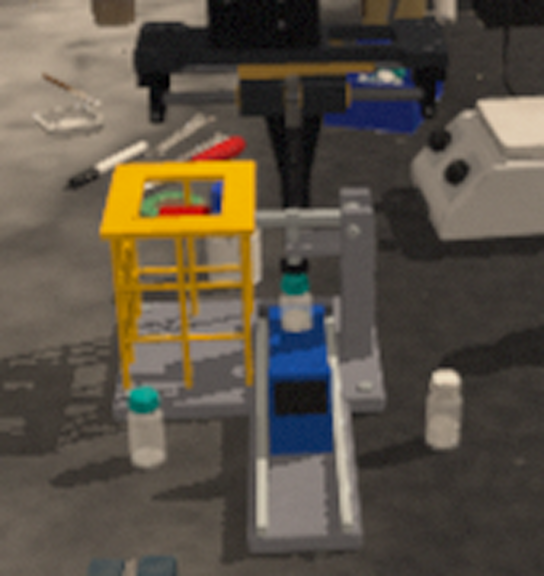

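The shuttle is home under the ram with its front on the dark stop (top crop (165,225)). The vial is upright, and the spare and white vials haven't moved. Next I go over the window.

Request:
{"fn": "move_arm", "kwargs": {
  "moves": [
    {"hand": 0,"x": 0.44,"y": -0.18,"z": 0,"wx": 0,"wy": 0,"wz": 0},
    {"hand": 0,"x": 0.9,"y": -0.4,"z": 0,"wx": 0,"wy": 0,"wz": 0},
    {"hand": 0,"x": 0.9,"y": -0.4,"z": 0,"wx": 0,"wy": 0,"wz": 0},
    {"hand": 0,"x": 0.9,"y": -0.4,"z": 0,"wx": 0,"wy": 0,"wz": 0},
    {"hand": 0,"x": 0.9,"y": -0.4,"z": 0,"wx": 0,"wy": 0,"wz": 0},
    {"hand": 0,"x": 0.9,"y": -0.4,"z": 0,"wx": 0,"wy": 0,"wz": 0},
    {"hand": 0,"x": 0.9,"y": -0.4,"z": 0,"wx": 0,"wy": 0,"wz": 0},
    {"hand": 0,"x": 0.9,"y": -0.4,"z": 0,"wx": 0,"wy": 0,"wz": 0},
    {"hand": 0,"x": 0.9,"y": -0.4,"z": 0,"wx": 0,"wy": 0,"wz": 0},
    {"hand": 0,"x": 0.7,"y": -0.2,"z": 0,"wx": 0,"wy": 0,"wz": 0},
    {"hand": 0,"x": 0.3,"y": 0,"z": 0,"wx": 0,"wy": 0,"wz": 0},
    {"hand": 0,"x": 0,"y": 0,"z": 0,"wx": 0,"wy": 0,"wz": 0},
    {"hand": 0,"x": 0,"y": 0,"z": 0,"wx": 0,"wy": 0,"wz": 0}
  ]
}}

```text
time_s: 10.6
position: [0.4982, 0.3218, 0.2444]
tcp_rot: [[0.089, 0.996, -0.001], [0.996, -0.089, -0.001], [-0.001, -0.001, -1.0]]
force: [-0.4, 0.5, -0.1]
opening: 0.005
```

```bash
python3 - <<'E'
from pp import *
cap('side','d');cap('wrist','d');st()
crop(ld('side','d'),100,60,300,260,3,'side_d_c.png')
E
```

```text
t 10.7 press xyz [-49.7  -0.8 244.7] yaw x 84.83 zax [-0.001 -0.001 -1.   ] F [ 0.55  0.12 -0.  ] open 0.004 J [22.  26.4 85.3 -0.  68.3 27.2]
```

View pics/side_d_c.png

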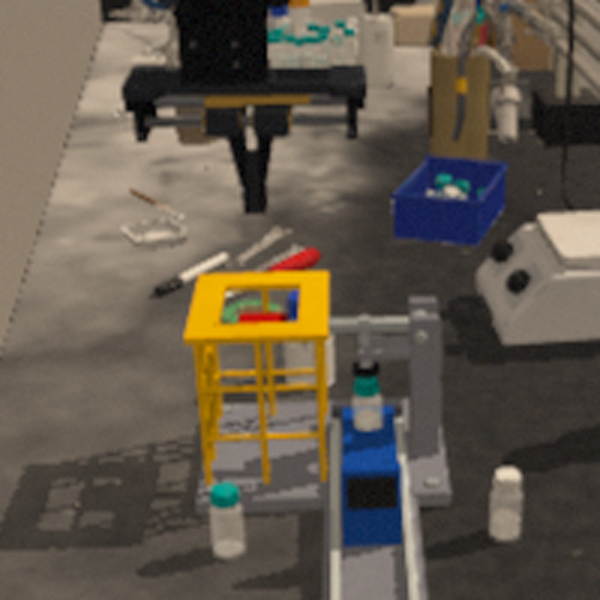

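View pics/wrist_d.png

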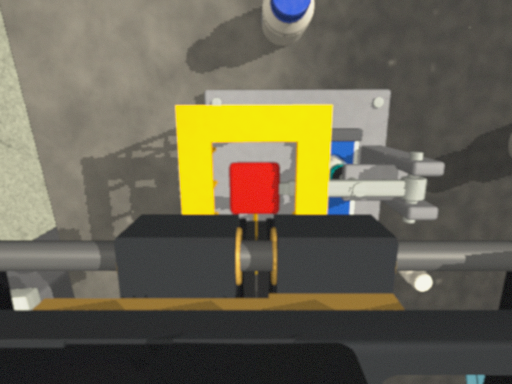

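The fingers are centred over the window: the wrist view shows the pad at (255,187) between the window edges at 212 and 296. I descend to just above the pad, which is at 141 mm.

Request:
{"fn": "move_arm", "kwargs": {
  "moves": [
    {"hand": 0,"x": 0,"y": 0,"z": 0.4,"wx": 0,"wy": 0,"wz": 0},
    {"hand": 0,"x": 0,"y": 0,"z": 0.7,"wx": 0,"wy": 0,"wz": 0},
    {"hand": 0,"x": 0,"y": 0,"z": 0.7,"wx": 0,"wy": 0,"wz": 0},
    {"hand": 0,"x": 0,"y": 0,"z": 0.6,"wx": 0,"wy": 0,"wz": 0},
    {"hand": 0,"x": 0,"y": 0,"z": 0.5,"wx": 0,"wy": 0,"wz": 0},
    {"hand": 0,"x": 0,"y": 0,"z": 0.4,"wx": 0,"wy": 0,"wz": 0},
    {"hand": 0,"x": 0,"y": 0,"z": 0.3,"wx": 0,"wy": 0,"wz": 0},
    {"hand": 0,"x": 0,"y": 0,"z": 0.2,"wx": 0,"wy": 0,"wz": 0},
    {"hand": 0,"x": 0,"y": 0,"z": 0,"wx": 0,"wy": 0,"wz": 0}
  ]
}}

```text
time_s: 11.6
position: [0.4981, 0.3221, 0.1495]
tcp_rot: [[0.089, 0.996, -0.001], [0.996, -0.089, -0.0], [-0.0, -0.001, -1.0]]
force: [0.2, -0.7, -0.0]
opening: 0.006
```

```bash
python3 pp.py
```

```text
t 11.6 press xyz [-5.020e+01 -1.000e-01  1.495e+02] yaw x 84.89 zax [-0.001 -0.    -1.   ] F [ 0.2  -0.74 -0.02] open 0.006 J [22.1 33.  90.7  0.  56.4 27.2]
```

Next I press slowly to about 123 mm.

Request:
{"fn": "move_arm", "kwargs": {
  "moves": [
    {"hand": 0,"x": 0,"y": 0,"z": 0.2,"wx": 0,"wy": 0,"wz": 0},
    {"hand": 0,"x": 0,"y": 0,"z": 0.15,"wx": 0,"wy": 0,"wz": 0},
    {"hand": 0,"x": 0,"y": 0,"z": 0.15,"wx": 0,"wy": 0,"wz": 0},
    {"hand": 0,"x": 0,"y": 0,"z": 0.15,"wx": 0,"wy": 0,"wz": 0},
    {"hand": 0,"x": 0,"y": 0,"z": 0.15,"wx": 0,"wy": 0,"wz": 0},
    {"hand": 0,"x": 0,"y": 0,"z": 0.15,"wx": 0,"wy": 0,"wz": 0},
    {"hand": 0,"x": 0,"y": 0,"z": 0.1,"wx": 0,"wy": 0,"wz": 0},
    {"hand": 0,"x": 0,"y": 0,"z": 0,"wx": 0,"wy": 0,"wz": 0}
  ]
}}

```text
time_s: 12.4
position: [0.499, 0.3224, 0.1238]
tcp_rot: [[0.089, 0.996, 0.001], [0.996, -0.089, 0.0], [0.001, 0.001, -1.0]]
force: [-0.2, 0.3, 3.7]
opening: 0.006
```

```bash
python3 pp.py
```

```text
t 12.4 press xyz [-49.3   0.3 123.8] yaw x 84.89 zax [ 0.001  0.    -1.   ] F [-0.15  0.34  3.71] open 0.006 J [22.1 35.1 91.7 -0.  53.1 27.2]
```

Request:
{"fn": "move_arm", "kwargs": {
  "moves": [
    {"hand": 0,"x": 0,"y": 0,"z": 0.06,"wx": 0,"wy": 0,"wz": 0},
    {"hand": 0,"x": 0,"y": 0,"z": 0.06,"wx": 0,"wy": 0,"wz": 0},
    {"hand": 0,"x": 0,"y": 0,"z": 0.04,"wx": 0,"wy": 0,"wz": 0},
    {"hand": 0,"x": 0,"y": 0,"z": 0,"wx": 0,"wy": 0,"wz": 0}
  ]
}}

```text
time_s: 12.8
position: [0.4992, 0.3224, 0.1221]
tcp_rot: [[0.089, 0.996, 0.003], [0.996, -0.089, 0.001], [0.001, 0.003, -1.0]]
force: [-1.3, -0.9, 14.1]
opening: 0.01
```

```bash
python3 pp.py
```

```text
t 12.8 press xyz [-49.1   0.4 122.1] yaw x 84.9 zax [ 0.003  0.001 -1.   ] F [-1.34 -0.95 14.06] open 0.01 J [22.1 35.2 91.8 -0.  52.8 27.2]
```

The pad is on its stop: tip at 122 mm, 14 N. I hold it about 1.1 s in total, with a picture in the middle.

```bash
python3 - <<'E'
from pp import *
cap('side','e');st()
crop(ld('side','e'),100,60,300,260,3,'side_e_c.png')
E
```

```text
t 12.85 press xyz [-49.1   0.4 122.2] yaw x 84.9 zax [ 0.003  0.001 -1.   ] F [-2.03 -1.09 15.17] open 0.002 J [22.1 35.2 91.8 -0.  52.8 27.2]
```

Request:
{"fn": "move_arm", "kwargs": {
  "moves": [
    {"hand": 0,"x": 0,"y": 0,"z": 0,"wx": 0,"wy": 0,"wz": 0},
    {"hand": 0,"x": 0,"y": 0,"z": 0,"wx": 0,"wy": 0,"wz": 0},
    {"hand": 0,"x": 0,"y": 0,"z": 0,"wx": 0,"wy": 0,"wz": 0},
    {"hand": 0,"x": 0,"y": 0,"z": 0,"wx": 0,"wy": 0,"wz": 0},
    {"hand": 0,"x": 0,"y": 0,"z": 0,"wx": 0,"wy": 0,"wz": 0},
    {"hand": 0,"x": 0,"y": 0,"z": 0,"wx": 0,"wy": 0,"wz": 0},
    {"hand": 0,"x": 0,"y": 0,"z": 0,"wx": 0,"wy": 0,"wz": 0},
    {"hand": 0,"x": 0,"y": 0,"z": 0,"wx": 0,"wy": 0,"wz": 0}
  ]
}}

```text
time_s: 13.65
position: [0.4992, 0.3224, 0.1222]
tcp_rot: [[0.089, 0.996, 0.003], [0.996, -0.089, 0.001], [0.001, 0.003, -1.0]]
force: [-1.9, -1.4, 13.9]
opening: 0.004
```

View pics/side_e_c.png

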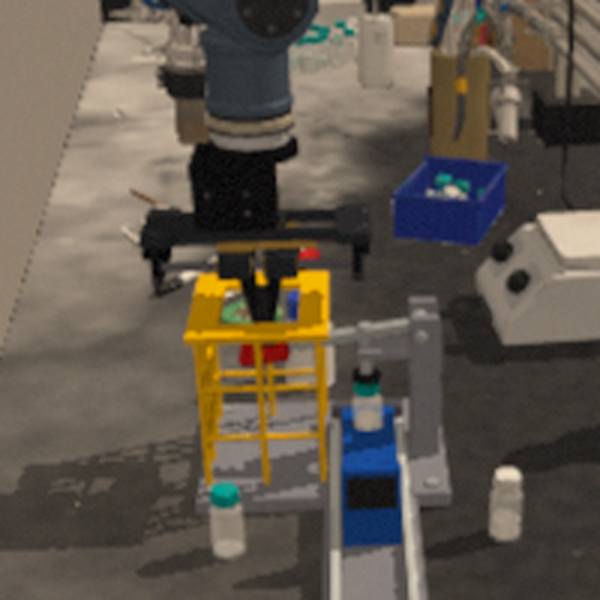

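The picture shows the fingers through the window at (262,295), the pad down at (263,352), and the ram on the teal cap at (367,378). I hold briefly more, then release slowly.

Request:
{"fn": "move_arm", "kwargs": {
  "moves": [
    {"hand": 0,"x": 0,"y": 0,"z": 0,"wx": 0,"wy": 0,"wz": 0},
    {"hand": 0,"x": 0,"y": 0,"z": -0.1,"wx": 0,"wy": 0,"wz": 0},
    {"hand": 0,"x": 0,"y": 0,"z": -0.15,"wx": 0,"wy": 0,"wz": 0},
    {"hand": 0,"x": 0,"y": 0,"z": -0.15,"wx": 0,"wy": 0,"wz": 0},
    {"hand": 0,"x": 0,"y": 0,"z": -0.15,"wx": 0,"wy": 0,"wz": 0},
    {"hand": 0,"x": 0,"y": 0,"z": -0.15,"wx": 0,"wy": 0,"wz": 0},
    {"hand": 0,"x": 0,"y": 0,"z": -0.15,"wx": 0,"wy": 0,"wz": 0},
    {"hand": 0,"x": 0,"y": 0,"z": -0.2,"wx": 0,"wy": 0,"wz": 0},
    {"hand": 0,"x": 0,"y": 0,"z": -0.3,"wx": 0,"wy": 0,"wz": 0},
    {"hand": 0,"x": 0,"y": 0,"z": -0.5,"wx": 0,"wy": 0,"wz": 0},
    {"hand": 0,"x": 0,"y": 0,"z": -0.7,"wx": 0,"wy": 0,"wz": 0},
    {"hand": 0,"x": 0,"y": 0,"z": -0.8,"wx": 0,"wy": 0,"wz": 0},
    {"hand": 0,"x": 0,"y": 0,"z": -0.8,"wx": 0,"wy": 0,"wz": 0},
    {"hand": 0,"x": 0,"y": 0,"z": -0.8,"wx": 0,"wy": 0,"wz": 0},
    {"hand": 0,"x": 0,"y": 0,"z": -0.3,"wx": 0,"wy": 0,"wz": 0},
    {"hand": 0,"x": 0,"y": 0,"z": 0,"wx": 0,"wy": 0,"wz": 0}
  ]
}}

```text
time_s: 15.25
position: [0.4989, 0.3225, 0.2527]
tcp_rot: [[0.089, 0.996, 0.003], [0.996, -0.089, 0.001], [0.001, 0.003, -1.0]]
force: [-0.5, 0.0, 0.6]
opening: 0.004
```

```bash
python3 pp.py
```

```text
t 15.25 press xyz [-49.4   0.4 252.7] yaw x 84.9 zax [ 0.003  0.001 -1.   ] F [-0.55  0.03  0.6 ] open 0.004 J [22.1 25.9 84.8  0.  69.1 27.2]
```

Now I move back towards the robot's right, clear of the press, at this height.

Request:
{"fn": "move_arm", "kwargs": {
  "moves": [
    {"hand": 0,"x": -0.4,"y": 0,"z": 0,"wx": 0,"wy": 0,"wz": 0},
    {"hand": 0,"x": -0.8,"y": 0,"z": 0,"wx": 0,"wy": 0,"wz": 0},
    {"hand": 0,"x": -1,"y": 0,"z": 0,"wx": 0,"wy": 0,"wz": 0},
    {"hand": 0,"x": -1,"y": 0,"z": 0,"wx": 0,"wy": 0,"wz": 0},
    {"hand": 0,"x": -1,"y": 0,"z": 0,"wx": 0,"wy": 0,"wz": 0},
    {"hand": 0,"x": -1,"y": 0,"z": 0,"wx": 0,"wy": 0,"wz": 0},
    {"hand": 0,"x": -1,"y": 0,"z": 0,"wx": 0,"wy": 0,"wz": 0},
    {"hand": 0,"x": -1,"y": 0,"z": 0,"wx": 0,"wy": 0,"wz": 0},
    {"hand": 0,"x": -1,"y": 0,"z": 0,"wx": 0,"wy": 0,"wz": 0},
    {"hand": 0,"x": -1,"y": 0,"z": 0,"wx": 0,"wy": 0,"wz": 0},
    {"hand": 0,"x": -1,"y": 0,"z": 0,"wx": 0,"wy": 0,"wz": 0},
    {"hand": 0,"x": -1,"y": 0,"z": 0,"wx": 0,"wy": 0,"wz": 0},
    {"hand": 0,"x": -0.8,"y": 0,"z": 0,"wx": 0,"wy": 0,"wz": 0},
    {"hand": 0,"x": -0.4,"y": 0,"z": 0,"wx": 0,"wy": 0,"wz": 0},
    {"hand": 0,"x": 0,"y": 0,"z": 0,"wx": 0,"wy": 0,"wz": 0},
    {"hand": 0,"x": 0,"y": 0,"z": 0,"wx": 0,"wy": 0,"wz": 0}
  ]
}}

```text
time_s: 16.85
position: [0.4703, 0.0138, 0.2506]
tcp_rot: [[0.09, 0.996, -0.001], [0.996, -0.09, 0.001], [0.001, -0.001, -1.0]]
force: [1.0, 0.5, 0.5]
opening: 0.008
```

```bash
python3 - <<'E'
from pp import *
cap('top','f');cap('side','f');st()
crop(ld('top','f'),150,160,310,270,5,'top_f_c.png'); crop(ld('side','f'),100,80,300,280,3,'side_f_c.png')
c=ld('top','f'); 
E
python3 fit.py f
```

```text
t 16.95 press xyz [ -50.3 -309.2  250.8] yaw x 84.94 zax [-0.001  0.    -1.   ] F [-0.38  0.3   0.09] open 0.011 J [-11.9  16.1 101.5   0.   62.4  -6.9]
top plate 1379 z [0.1538 0.159  0.1636] rect c [498.4 322. ] sz [140.1 118.1] ang 85.0
top pad 230 z [0.1358 0.1411 0.1453] rect c [498. 322.] sz [45.  42.3] ang 86.7
top blue 675 z [0.0318 0.038  0.0945] rect c [577.2 323.7] sz [ 70.1 353.4] ang 4.0
top teal 40 [0.4581 0.1796 0.0603] [0.467 0.189 0.067]
side plate 447 z [0.1564 0.1585 0.1601] rect c [497.3 320.5] sz [143.5 114.7] ang 85.4
side pad 29 z [0.1392 0.1409 0.1418] rect c [502.5 332.9] sz [37.1 15.8] ang 1.8
side blue 583 z [0.0241 0.0372 0.0857] rect c [577.9 315.4] sz [ 74.6 350.9] ang 3.6
side teal 54 [0.5884 0.3156 0.0758] [0.615 0.475 0.093]
side teal 66 [0.4584 0.1815 0.0541] [0.468 0.263 0.061]
```

View pics/top_f_c.png

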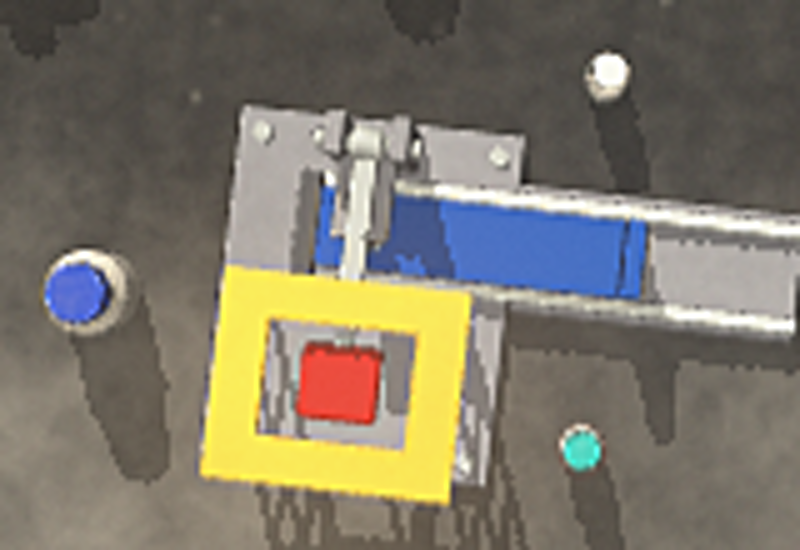

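View pics/side_f_c.png

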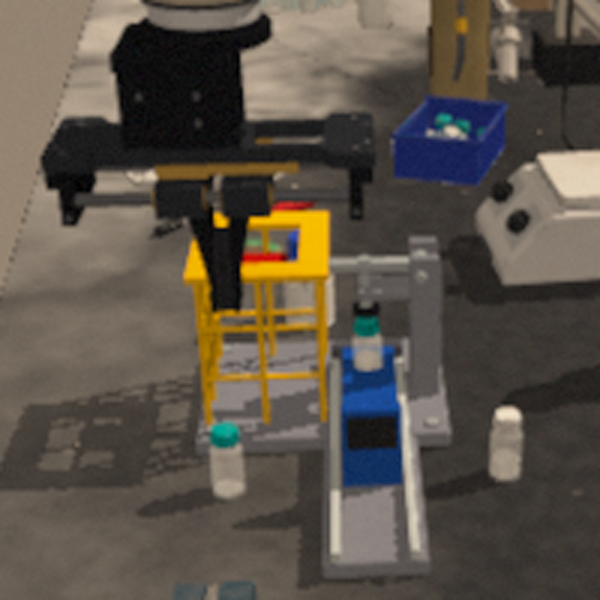

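The pad is back up at z 141 mm, as before. The vial is upright and the bystanders are unmoved. One last check of the shuttle's end position, then hand in.

```bash
python3 - <<'E'
from pp import *
a=ld('top','f');b=ld('top','a')
print('home',[press(PZ(a,150+x/5-.4,160+y/5-.4,.086)).round(1) for x,y in((647,222),(640,298))])
print('start',[press(PZ(b,180+x/5-.4,170+y/5-.4,.086)).round(1) for x,y in((640,187),(632,265))])
print(order.hand_in())
E
```

```text
home [array([  63.2, -167.9,   86. ]), array([  17.7, -168.7,   86. ])]
start [array([  64. , -253.7,   86. ]), array([  17.3, -253.8,   86. ])]
the job is handed in; nothing more can be done
None
```

The job is done and handed in at about 17 s on the robot's clock. No verdict was reported.

- **Shuttle:** I pushed the blue shuttle about 85 mm along the channel with the shut fingertips on its end post. On the stop, the push force rose from 4 to 13 N with no further motion. The last top picture puts the post's outer face at press y of about -168.3 mm; home is -170 to -168.5.
- **Lever:** I pressed the red pad through the guard window until it stopped. The fingertips were at 122 mm, 19 mm below the pad's rest height, with about 14 N. I held it there about 1.1 s, then released slowly. The pad is back up at 141 mm, the same as before.
- **Everything else:** The vial is upright under the ram. The spare vial measured the same before and after, and the white vial and blue bottle are standing. The guard measured in the same place, the arm is clear, and the force reading is near zero. No check failed or disagreed beyond measurement error.

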